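# Clamp-check a moulded cover in an inclined nest and tray it

### The arm

A 6-joint arm with a two-finger parallel gripper is mounted at the origin on the work surface. World frame = base frame: x ahead of the robot, y to its left, z up, the work surface at z = 0. Lengths are in m, angles in rad, forces in N, time in s.
With the tool pointing down it reaches from about 0.425 to 0.95 m from the base axis. Payload 3.5 kg.
Tool frame: the origin (TCP) lies between the finger pads; the fingertips stand 19 mm ahead of it and the grasp point (between the pads) is the TCP; y points along the fingers, z is the direction in which the jaws open and shut, and the axes are right-handed (so a half turn about y gives the same grasp; the last joint's range is limited). The gripper opens to 85 mm and grips with 20 to 120 N. Pads are 22 mm wide; open, the fingers measure 114 mm over their backs; the gripper's body (76 mm by 85 mm) begins 54 mm behind the grasp point. The pads swing forward as they close: fully open they stand 13 mm farther back than shut.
Start: joints at [-1.41, 0.286, 1.577, -0, 1.279, -0.15], TCP at [0.206, -0.643, 0.25] pointing down, gripper open.
Joint ranges: [-2.77, 2.77], [-0.9, 2.22], [0.21, 2.48], [-1.53, 4.67], [0.24, 2.81], [-2.84, 2.84]. Speed limits (rad/s): [2.79, 2.79, 3.14, 3.14, 3.14, 3.14].

### API

Orientations are given as a unit quaternion [x, y, z, w].
In Python, from plant import get_state, read_camera, camera_model, sign_off gives the robot as it stands.
- The arm moves only by the tool carry_out, never from a script. Its argument "moves" is a list of rows, each a list of 7 numbers: the turn, a rotation vector about the tool's x, y, z in rad, then the shift along the tool's x, y, z in m, then the closure, from -1 (fully open) to 1 (shut). In form: [[wx, wy, wz, dx, dy, dz, jaw], ...]. A call has 1 to 10 rows; each row shifts and turns the commanded pose from where the row before left it, along the tool's axes as they then stand; what a row does not reach is not made up. A row lasts 1/8 s, in which the tool goes at most 62.5 mm and 10.7 degrees, less where a joint would pass 70% of its speed; a pose out of reach is approached as far as the arm can. A call is refused whole if a number of a shift passes 0.0625 or a number of a turn 0.188, either way. A call with a gripper value outside its range is refused whole. The fingers move at their own pace and stop on an object; "squeeze" is the grip in N (left out, the last holds). Time passes only in rows, so rows that do not move let the fingers close. It gives the time, the measured TCP pose, the force and the opening at its end, in the units of the state.
- get_state(): the state, without advancing time (a new reading comes with each control period).
- read_camera(name): name is "side" or "top"; returns the picture (480x640x3 uint8, blue, green, red); there is no depth.
- camera_model(name): a dict with "camera_matrix" (3x3 intrinsics, pixels), "pose" (4x4, takes a point from camera to world coordinates). Camera axes: x right, y down, z forward; pixel columns grow to the right and rows downward; lengths in m; the calibration is good to about 2 mm. A picture is of the moment at which its call begins. camera_model takes no time and is no camera call.
- sign_off(): hands the job in, once; it reports no verdict.
The state is a dict: "time": time; "qpos": joint angles; "dq": joint speeds; "joint_efforts": joint torques, N m; "eef_pos": TCP position; "tcp_rot": TCP orientation; "contact_force": force on the tool from outside, world axes, zero at the start; "wrist_torque": the same for the moment, N m; "opening": opening from 0.0 (shut) to 1.0 (fully open).
Only numpy, scipy, OpenCV 4.12 (cv2) and the standard library are available. Lean on these libraries where they do the work, as an engineer would, in place of code of your own. Each camera call takes 0.05 s, during which the arm holds its last target. There are 200 camera calls.

### The job

Check the black cover that sits in the inclined nest: swing the toggle clamp over centre onto it until the handle reaches its stop, and let go so that the clamp holds it on its own for a second. Then swing the clamp fully back open while the cover stays seated in the nest, take the cover out and set it down gently, flat in the empty white tray. Leave the checked cover in the other tray and the other things on the bench where they are.

Things in the scene. Friction and masses are not known exactly. Their poses are not given: they have to be found in the camera images.
- nest: Inclined check nest: bare aluminium plate 260 x 112 mm sloping up 30 degrees away to the left, seen from the robot, steel locators on it, clamp at its upper end. Origin on the plate's upper face under the middle of the cover's seat, 62 mm above the bench; x up the slope, y across it, z square out of the plate (30 degrees from vertical). The plate runs from x = -75 to +185 mm.
- nest_seat (a point): Middle of the seated cover's underside, 12 mm out from the nest's origin. Cover rests on blocks 40 mm wide at x = -40 and +40; end stops at x = -60 and +60 and side locators at x = -43 and +43 (y = 26 to 34 mm each side) stand 22 mm above the plate, 1.5 mm play; its long sides are free for fingers between x = -35 and +35.
- cover: Black moulded plastic cover to be checked, 110 x 48 x 24 mm (x, y, z), flat top with four brass inserts, about 0.13 kg, starting seated in the nest with its z along the nest's z. Origin at the centre of its underside, x along its length.
- clamp_handle (a joint): Clamp handle, hinge along the nest's y: 0 = fully open (leaning up the slope, 1.25 rad from the nest's z), grows as it swings over down the slope; dead centre 1.28, closed stop 1.40 (handle 0.15 rad past the nest's z, leaning down the slope). It stays where left; the sprung pad pushes it back before dead centre, locks it past it. It starts part open, at 0 to 0.4.
- clamp_pivot (a point): The handle's hinge axis: x = 166, y = 0, z = 44 mm in the nest's frame. The steel clamp arm, 100 mm long, 16 mm wide, 10 mm thick, hinged 56 mm down the slope from there and 16 mm farther out, is linked to the handle: upright when open, it comes down along the slope as the handle closes.
- handle_grip (a point): Point to grip on the handle's axis, 95 mm from its hinge; the handle is a bar with a black rubber sleeve 16 mm thick, whose end is 112 mm from it.
- tray_empty: White plastic tray, fixed, empty at the start, 145 x 108 mm outside, walls 4 mm thick and 20 mm high, floor 4 mm thick. Origin at the centre of its underside, x along its length, z up. Left or right of the nest.
- tray_full: The same kind of tray on the other side, fixed, already holding a checked cover.
- checked_cover: A cover like the other, already checked, lying in the full tray: leave it. Origin at the centre of its underside.
- wash_bottle: White plastic wash bottle, 66 mm across, 200 mm tall with its spout, a bystander. Origin at the middle of its underside.
- jar: Glass jar with steel cap, 60 mm across, 80 mm tall, a bystander. Origin at the middle of its underside.
- screwdriver: Screwdriver 170 mm long, lying, a bystander. Origin under the tool's middle part.
- calliper: Steel calliper 160 mm long, lying, a bystander. Origin at the middle of its underside.
- brush_cup: Blue cup 76 mm across, 90 mm tall, with brushes up to 160 mm, a bystander. Origin at the middle of its underside.
- torch_box: Small cardboard box 90 x 60 x 40 mm, a bystander. Origin at the middle of its underside.
- clamp_pad: Sprung round rubber pad 16 mm across near the clamp arm's free end, 88 mm from the arm's hinge; closed, it presses the cover 22 mm up the slope from its centre. This body's origin is at the arm's hinge, not at the pad.
Not all that is in view belongs to the job. What is shaped like the cover but orange is not meant. Leave any red look-alike of the tray_empty alone.

How it is judged:
On the way, in this order (a step that is already met when the one before it is completed fails the run):
1. the clamp is locked past dead centre onto the seated cover and holds by itself, the robot touching neither handle nor cover (value of joint clamp_handle above 1.33 rad and contact force between clamp_pad and cover above 1.5 N and contact force between clamp_handle and the arm below 0.3 N and contact force between clamp_handle and the fingers below 0.3 N and contact force between cover and the fingers below 0.2 N and distance between cover and nest_seat below 0.008 m and angle between the z axis of cover and the z axis of nest, either way round below 0.1 rad), for 0.6 s.
2. the clamp is swung back open, the cover still seated in the nest (value of joint clamp_handle below 0.2 rad and distance between cover and nest_seat below 0.008 m and angle between the z axis of cover and the z axis of nest, either way round below 0.1 rad), for 0.2 s.
At the end, for the whole second after the job is handed in: The cover lies flat (within 0.08 rad, right side up) on the floor of the empty tray, inside its walls, at rest, and the clamp is open (handle joint below 0.2 rad) (x of cover in the frame of tray_empty between -0.03 and 0.03 m and y of cover in the frame of tray_empty between -0.045 and 0.045 m and z of cover in the frame of tray_empty below 0.008 m and angle between cover's own z axis and vertical below 0.08 rad and linear speed of cover below 0.02 m/s and value of joint clamp_handle below 0.2 rad); the robot touches nothing.
It fails at once if the cover is dropped or thrown (faster than 0.45 m/s with no finger on it; a fall of about 10 mm) (linear speed of cover above 0.45 m/s and contact force between cover and the fingers below 0.05 N).
It fails at once if the checked cover is moved more than 15 mm (distance of checked_cover from where it was at the start of the episode above 0.015 m).
It fails at once if a bystander is moved more than 30 mm (distance of any of wash_bottle, jar, screwdriver, calliper, brush_cup, torch_box from where it was at the start of the episode above 0.03 m).
It also fails if it takes over 72 s, if anything falls off the work surface, if the arm or the gripper's body presses on something with over 40 N, if the wrist force passes 120 N, or if a joint passes its speed limit or range.

## Working session

There is one attempt and no reset: what is moved stays moved. The work goes in short steps, Python scripts to look and compute and a tool call to move; the robot and the scene stay as the last step left them, time stands still between calls to the robot, and variables do not carry over. Pictures are saved under pics/ and viewed, about 8 in all and at most 12, crops included, and the job is handed in when it is done.

Besides the shell and the picture viewer there is one more tool, called after ">>>" by a JSON object that holds its "op" and its "data", one argument or row to a line. carry_out: Moves the arm, as the interface text tells. Its arguments: {"type":"object","properties":{"moves":{"type":"array","items":{"type":"array","items":{"type":"number"}}},"squeeze":{"type":"number"}},"required":["moves"]}

```bash
mkdir -p pics; ls
python3 - <<'E'
from plant import *
import cv2,numpy as np
np.set_printoptions(precision=4,suppress=True)
for n in ("side","top"):
    cv2.imwrite(f"pics/{n}0.png",read_camera(n)); m=camera_model(n); print(n,m["camera_matrix"],m["pose"])
print(get_state())
E
```

```text
pics
side [[541.4275   0.     322.3092]
 [  0.     541.4275 240.2917]
 [  0.       0.       1.    ]] [[-0.8769 -0.2633  0.4021 -0.03  ]
 [-0.48    0.4363 -0.761   0.9526]
 [ 0.025  -0.8604 -0.509   0.8003]
 [ 0.      0.      0.      1.    ]]
top [[546.1821   0.     325.705 ]
 [  0.     546.1821 236.3967]
 [  0.       0.       1.    ]] [[-0.006  -0.9923  0.124   0.2949]
 [-0.9999  0.0047 -0.0106 -0.0123]
 [ 0.01   -0.124  -0.9922  1.6204]
 [ 0.      0.      0.      1.    ]]
{'time': 0.1, 'qpos': array([-1.41  ,  0.2871,  1.5781,  0.    ,  1.2786, -0.15  ]), 'dq': array([-0.0003, -0.0007, -0.0026,  0.0005, -0.0032, -0.0005]), 'joint_efforts': array([  0.0011, -40.7293, -29.37  ,  -0.0001,   0.0034,   0.    ]), 'eef_pos': array([ 0.2064, -0.6421,  0.249 ]), 'tcp_rot': array([-0.1094,  0.6994, -0.6978,  0.1094]), 'contact_force': array([-0.5057,  0.4072,  0.2436]), 'wrist_torque': array([0.0045, 0.0649, 0.0018]), 'opening': 1.000642060486802}
```

View pics/side0.png

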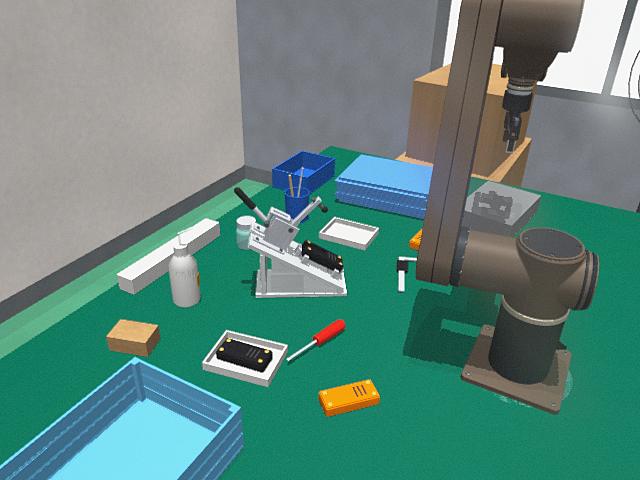

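View pics/top0.png

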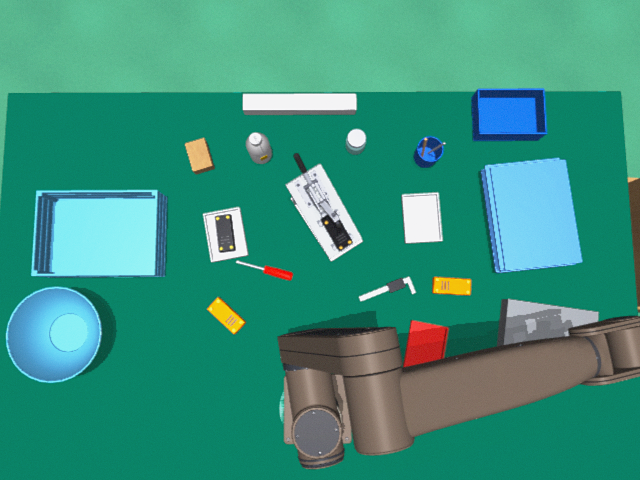

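Possible covers in the top view are black in the nest (336,233), black in the left tray (224,233, the checked one) and orange at (452,286) and (226,315). The trays are empty white at (422,218), full white at (225,234) and red at (425,345). I choose the black cover in the nest and the right-hand white tray, and will check both in a close crop.

Run:
```python
import cv2,numpy as np
t=cv2.imread("pics/top0.png");s=cv2.imread("pics/side0.png")
a=cv2.resize(t[145:265,275:375],None,fx=4.8,fy=4.8,interpolation=cv2.INTER_CUBIC)[:576]
b=cv2.resize(s[175:305,225:355],None,fx=4.43,fy=4.43,interpolation=cv2.INTER_CUBIC)[:576,:]
h=min(a.shape[0],b.shape[0]);c=np.hstack([a[:h,:],b[:h]]);c=cv2.resize(c,(800,int(h*800/c.shape[1])));print(c.shape, a.shape,b.shape)
cv2.imwrite("pics/crop1.png",c)
for n,im,r in(("top",t,(145,265,275,375)),("side",s,(175,305,225,355))):
    sub=im[r[0]:r[1],r[2]:r[3]];hsv=cv2.cvtColor(sub,cv2.COLOR_BGR2HSV)
    m=cv2.inRange(hsv,(15,110,90),(38,255,255));k,l,st,ce=cv2.connectedComponentsWithStats(m)
    print(n,"brass",[(np.round(ce[i]+[r[2],r[0]],1).tolist(),int(st[i,4])) for i in range(1,k)])
    m=cv2.inRange(hsv,(0,0,0),(180,255,45));k,l,st,ce=cv2.connectedComponentsWithStats(m)
    for i in range(1,k):
        if st[i,4]>25:
            p=np.argwhere(l==i)[:,::-1].astype(np.float32);print("blk",st[i,4],np.round(cv2.boxPoints(cv2.minAreaRect(p))+[r[2],r[0]],1).tolist())
hsv=cv2.cvtColor(t,cv2.COLOR_BGR2HSV);m=cv2.inRange(hsv,(0,0,150),(180,50,255))
cs,_=cv2.findContours(m,cv2.RETR_EXTERNAL,cv2.CHAIN_APPROX_NONE)
for c in cs:
    if cv2.contourArea(c)>800: print("white",cv2.contourArea(c),cv2.minAreaRect(c))
```

```text
(436, 800, 3) (576, 480, 3) (576, 576, 3)
top brass [([325.9, 222.2], 16), ([349.1, 241.5], 15), ([340.5, 247.2], 13)]
blk 190 [[321.2, 218.8], [333.9, 211.5], [349.3, 238.5], [336.6, 245.8]]
side brass [([290.6, 185.3], 29), ([308.7, 242.0], 7), ([309.1, 247.9], 8), ([339.0, 256.8], 6), ([340.2, 263.1], 8)]
blk 90 [[234.0, 190.9], [238.0, 187.3], [254.6, 205.7], [250.5, 209.3]]
blk 487 [[298.1, 253.1], [304.7, 239.5], [345.4, 259.0], [338.8, 272.7]]
white 924.0 ((551.839599609375, 313.9911193847656), (91.10833740234375, 17.604772567749023), 8.365886688232422)
white 1754.5 ((225.0050506591797, 234.02854919433594), (49.412960052490234, 37.537628173828125), 79.99201965332031)
white 1737.0 ((421.7940979003906, 217.32351684570312), (49.54594421386719, 37.274497985839844), 85.60128784179688)
white 3529.0 ((323.7153625488281, 212.876953125), (90.54534912109375, 43.0400505065918), 60.2551155090332)
white 1711.5 ((299.5, 101.0), (16.0, 113.0), 90.0)
```

View pics/crop1.png

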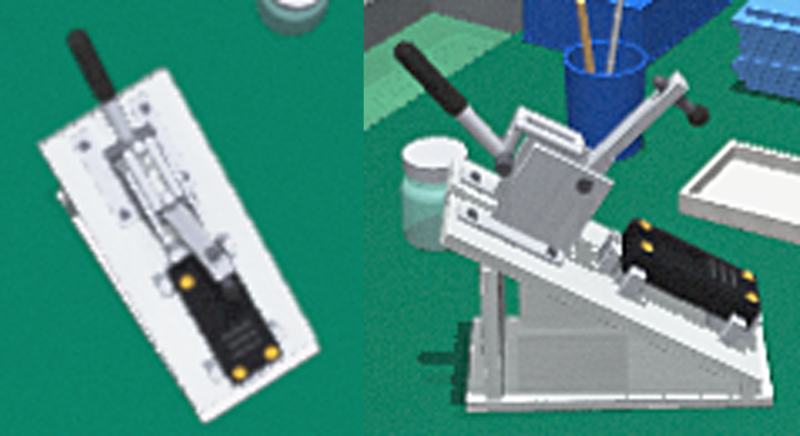

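The crop shows the black cover with brass inserts seated in the nest, the clamp arm up and the handle leaning up the slope. The handle's black sleeve runs from about (296,155) to (304,172) in the top view. Next I triangulate.

```bash
cat > h.py <<'E'
import numpy as np
from scipy.spatial.transform import Rotation as R
from plant import *
np.set_printoptions(precision=4,suppress=True)
M={n:camera_model(n) for n in("side","top")}
def ray(n,p):
    d=np.linalg.solve(M[n]["camera_matrix"],[*p,1]);T=M[n]["pose"];d=T[:3,:3]@d
    return T[:3,3],d/np.linalg.norm(d)
def plane(n,p,z):
    o,d=ray(n,p);return o+d*(z-o[2])/d[2]
def tri(a,b):
    (o,d),(q,e)=ray("top",a),ray("side",b)
    s=np.linalg.lstsq(np.c_[d,-e],q-o,rcond=None)[0];A,B=o+s[0]*d,q+s[1]*e
    return (A+B)/2,np.linalg.norm(A-B)
def proj(n,P):
    T=np.linalg.inv(M[n]["pose"]);c=M[n]["camera_matrix"]@(T[:3,:3]@P+T[:3,3]);return c[:2]/c[2]
def nest(o,yaw):  # x up slope
    return R.from_euler("ZY",[yaw,-np.pi/6])
E
python3 - <<'E'
from h import *
import cv2
P=[((325.9,222.2),(309.1,247.9)),((349.1,241.5),(339,256.8)),((340.5,247.2),(340.2,263.1)),((296.4,155.2),(236.7,189.3)),((303.9,171.7),(253.7,207.2))]
Q=[]
for a,b in P: p,e=tri(a,b);Q.append(p);print(p,e)
c=(Q[0]+Q[1])/2;d=Q[0]-Q[2];print("centre",c,"yaw",np.degrees(np.arctan2(d[1],d[0])),"slope",np.degrees(np.arcsin(d[2]/np.linalg.norm(d))),np.linalg.norm(d))
# plane estimates of centre
print("c by plane z=.0932",(plane("top",P[0][0],.0932+.5*(Q[0]-Q[1])[2])+plane("top",P[1][0],.0932-.5*(Q[0]-Q[1])[2]))/2)
for yw in (np.arctan2(d[1],d[0]),):
    r=nest(0,yw);o=c-r.apply([0,0,.036]);print("origin",o)
    for q in Q[3:]: print("handle pt in nest", r.inv().apply(q-o)-[.166,0,.044])
# tray
box=cv2.boxPoints(((421.794,217.3235),(49.546,37.274),85.6013))
W=[plane("top",p,.02) for p in box];print("tray",np.mean(W,0));e=[W[1]-W[0],W[2]-W[1]];print([(np.linalg.norm(v),np.degrees(np.arctan2(v[1],v[0]))) for v in e])
# plate from rect
im=cv2.imread("pics/top0.png");m=cv2.inRange(cv2.cvtColor(im,cv2.COLOR_BGR2HSV),(0,0,150),(180,50,255))
E
```

```text
[ 0.5239 -0.029   0.1114] 0.001038400569080916
[ 0.4743 -0.0958  0.0656] 0.0005488911705809264
[ 0.4581 -0.0709  0.0658] 0.0007557077951300865
[0.6744 0.0471 0.2618] 0.0012254686093106093
[0.6422 0.0291 0.2165] 0.0005199808147815241
centre [ 0.4991 -0.0624  0.0885] yaw 32.529503665267804 slope 30.31046641464621 0.09034131747587637
c by plane z=.0932 [ 0.4981 -0.0624  0.0932]
origin [ 0.5143 -0.0527  0.0573]
handle pt in nest [ 0.0997 -0.002   0.0388]
handle pt in nest [0.0451 0.0002 0.0179]
tray [ 0.551  -0.3153  0.02  ]
[(np.float64(0.11179517368840335), np.float64(-85.76324621597338)), (np.float64(0.1488984608928849), np.float64(-177.47777472181485))]
```

Run:
```python
from h import *
from scipy.optimize import least_squares
cx=lambda X,Y:(275+.275*X,145+.275*Y)
def pts(v):
    x,y,z,yw,a,b,q=v;r=nest(0,yw);f=lambda *p:r.apply(p)+[x,y,z]
    t=1.25-q;h=lambda L:f(.166+L*np.sin(t),0,.044+L*np.cos(t))
    br=[f(a,b,.036),f(-a,-b,.036),f(-a,b,.036)]
    return br,h(.112),[f(.185,.056,0),f(.185,-.056,0),f(-.075,-.056,0),f(-.075,.056,0)]
T=[(325.9,222.2),(349.1,241.5),(340.5,247.2)];S=[(309.1,247.9),(339,256.8),(340.2,263.1)]
C=[cx(38,143),cx(165,68),cx(322,348),cx(207,422)]
def res(v,full=False):
    br,h,pl=pts(v);o=[]
    for i in range(3): o+=[proj("top",br[i])-T[i],proj("side",br[i])-S[i]]
    o+=[proj("top",h)-(296.4,155.2),proj("side",h)-(236.7,189.3)]
    o+=[proj("top",pl[i])-C[i] for i in range(4)]
    o=np.array(o)
    if full:print(o)
    return np.r_[o.ravel(),(v[2]-.062)/.0015]
s=least_squares(res,[.514,-.053,.062,.57,.045,.015,.2],x_scale=[.01,.01,.01,.1,.01,.01,.1],loss="soft_l1")
print(s.x,np.degrees(s.x[3]));res(s.x,True)
```

```text
[ 0.5135 -0.0532  0.0582  0.5645  0.0448  0.0149  0.0723] 32.34180291554469
[[ 0.1192  0.0982]
 [ 0.6102 -0.0959]
 [ 0.1242  0.1461]
 [ 0.4923 -0.4297]
 [-0.0084  0.0242]
 [ 0.3783 -0.3295]
 [-0.7452 -0.6972]
 [-0.0554 -2.1948]
 [ 0.6321  1.4522]
 [ 0.1171  0.6358]
 [-1.9696 -2.3922]
 [-2.2502 -2.338 ]]
```

```bash
cat >> h.py <<'E'
O=np.array([.5135,-.0532,.060]);YAW=.5645;N=nest(0,YAW)
W=lambda *p:N.apply(p)+O
def grip(q,L=.095): t=1.25-q;return W(.166+L*np.sin(t),0,.044+L*np.cos(t))
def tool(y,z): # rotation from finger direction y and jaw direction z
    y,z=np.array(y,float),np.array(z,float);return R.from_matrix(np.c_[np.cross(y,z),y,z])
def go(pos,rot=None,p0=None,r0=None):
    s=get_state();r=R.from_quat(s["tcp_rot"]) if r0 is None else r0;p=s["eef_pos"] if p0 is None else p0
    if rot is None: rot=r
    print("at",p,"turn (tool)",(r.inv()*rot).as_rotvec(),"then shift (tool)",rot.inv().apply(np.array(pos)-p))
E
python3 - <<'E'
from h import *
s=get_state();r=R.from_quat(s["tcp_rot"]);print(r.as_matrix())
ny=N.apply([0,1,0])
for sg in(1,-1):
    rt=tool([0,0,-1],sg*ny);print(sg);go(grip(.07)+[0,0,.12],rt)
print(rt.as_matrix());print([grip(q) for q in(0,.07,.7,1.28,1.4)])
E
```

```text
[[-0.9521 -0.0003  0.3058]
 [-0.3058  0.0022 -0.9521]
 [-0.0003 -1.     -0.0022]]
1
at [ 0.2064 -0.6421  0.249 ] turn (tool) [0.0009 2.8879 0.0031] then shift (tool) [ 0.7543 -0.1273  0.3332]
-1
at [ 0.2064 -0.6421  0.249 ] turn (tool) [ 0.0021 -0.2537 -0.0006] then shift (tool) [-0.7543 -0.1273 -0.3332]
[[-0.8449  0.      0.535 ]
 [-0.535   0.     -0.8449]
 [ 0.     -1.      0.    ]]
[array([0.6697, 0.0457, 0.2521]), array([0.6654, 0.043 , 0.2564]), array([0.6185, 0.0133, 0.2761]), array([ 0.5742, -0.0148,  0.2619]), array([ 0.5663, -0.0198,  0.2554])]
```

>>> {"op": "carry_out", "data": {
  "moves": [
    [0,-0.085,0,0,-0.05,0,-0.2],
    [0,-0.085,0,0,-0.05,0,-0.2],
    [0,-0.084,0,0,-0.04,0,-0.2],
    [0,0,0,-0.047,0,-0.021,-0.2],
    [0,0,0,-0.047,0,-0.021,-0.2],
    [0,0,0,-0.047,0,-0.021,-0.2],
    [0,0,0,-0.047,0,-0.021,-0.2],
    [0,0,0,-0.047,0,-0.021,-0.2],
    [0,0,0,-0.047,0,-0.021,-0.2],
    [0,0,0,-0.047,0,-0.021,-0.2]
  ]
}}

```text
time: 1.35
eef_pos: [0.4062, -0.3407, 0.3898]
tcp_rot: [-0.197, 0.679, -0.679, 0.197]
contact_force: [1.3, -0.1, 0.3]
opening: 0.599
```

>>> {"op": "carry_out", "data": {
  "moves": [
    [0,0,0,-0.047,0,-0.021,-0.2],
    [0,0,0,-0.047,0,-0.021,-0.2],
    [0,0,0,-0.047,0,-0.021,-0.2],
    [0,0,0,-0.047,0,-0.021,-0.2],
    [0,0,0,-0.047,0,-0.021,-0.2],
    [0,0,0,-0.047,0,-0.021,-0.2],
    [0,0,0,-0.047,0,-0.021,-0.2],
    [0,0,0,-0.047,0,-0.021,-0.2],
    [0,0,0,0,0,0,-0.2],
    [0,0,0,0,0,0,-0.2]
  ]
}}

```text
time: 2.6
eef_pos: [0.6331, 0.0007, 0.3896]
tcp_rot: [-0.198, 0.679, -0.679, 0.197]
contact_force: [0.1, 0.2, 0.8]
opening: 0.6
```

Run:
```python
from h import *
import cv2
ny=N.apply([0,1,0]);go(grip(.07),tool([0,0,-1],-ny));print(get_state()["opening"],get_state()["contact_force"])
a=read_camera("top")[120:270,270:370];b=read_camera("side")[90:310,215:375]
cv2.imwrite("pics/c2.png",np.hstack([cv2.resize(a,(390,585),interpolation=2),cv2.resize(b,(408,585),interpolation=2)]))
for q in(0,.07,.2): print(q,proj("top",grip(q,.112)),proj("side",grip(q,.112)))
```

```text
at [0.6331 0.0007 0.3896] turn (tool) [0.0005 0.0007 0.0014] then shift (tool) [-0.0499  0.1332 -0.0185]
0.599780857947297 [0.0729 0.224  0.8154]
0 [294.4006 152.8437] [233.9777 188.4369]
0.07 [295.5793 154.2528] [236.5079 186.443 ]
0.2 [297.996  157.3062] [241.6374 183.1884]
```

View pics/c2.png

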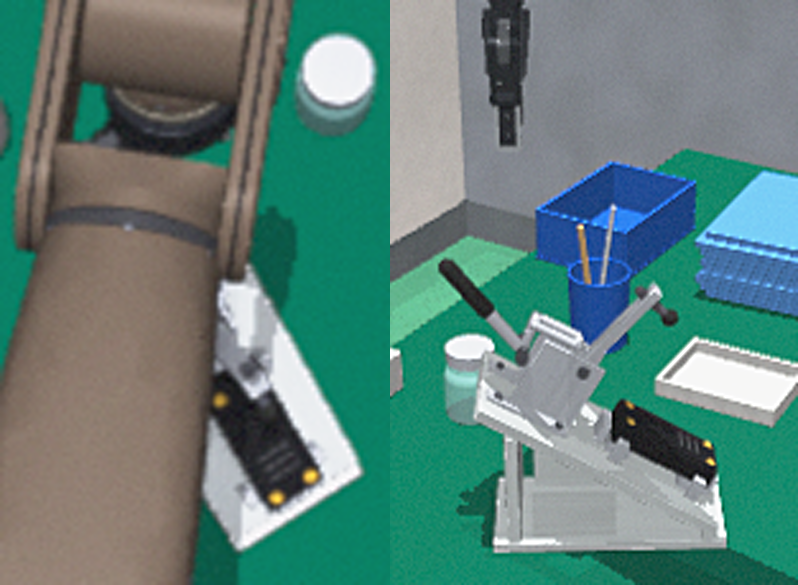

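>>> {"op": "carry_out", "data": {
  "moves": [
    [0,0,0,-0.025,0.02,-0.009,-0.2],
    [0,0,0,-0.025,0.02,-0.009,-0.2],
    [0,0,0,0,0.03,0,-0.2],
    [0,0,0,0,0.03,0,-0.2],
    [0,0,0,0,0.02,0,-0.2],
    [0,0,0,0,0.013,0,-0.2],
    [0,0,0,0,0,0,-0.2]
  ]
}}

```text
time: 3.58
eef_pos: [0.6656, 0.0423, 0.2567]
tcp_rot: [-0.197, 0.679, -0.679, 0.196]
contact_force: [0.0, 0.2, -0.5]
opening: 0.601
```

Run:
```python
from h import *
import cv2
b=read_camera("side");print(get_state()["eef_pos"],get_state()["contact_force"],grip(.07))
print(proj("side",get_state()["eef_pos"]))
b=b[120:310,195:395]
cv2.imwrite("pics/c3.png",cv2.resize(b,(630,600),interpolation=2))
```

```text
[0.6662 0.0424 0.2579] [0.7079 1.0975 0.9671] [0.6654 0.043  0.2564]
[241.1834 190.9811]
```

View pics/c3.png

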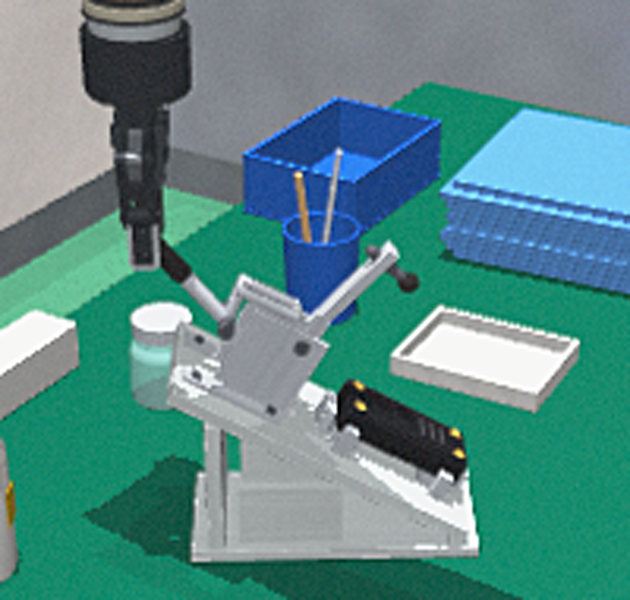

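The near finger, with its pad around (241,195) in the full image, sits over the upper part of the sleeve, so I close the jaws.

>>> {"op": "carry_out", "data": {
  "moves": [
    [0,0,0,0,0,0,0.2],
    [0,0,0,0,0,0,0.5],
    [0,0,0,0,0,0,0.8],
    [0,0,0,0,0,0,1],
    [0,0,0,0,0,0,1],
    [0,0,0,0,0,0,1]
  ],
  "squeeze": 30
}}

```text
time: 4.38
eef_pos: [0.6654, 0.045, 0.2586]
tcp_rot: [-0.197, 0.681, -0.677, 0.197]
contact_force: [-2.8, 4.2, 3.2]
opening: 0.174
```

Run:
```python
from h import *
p=get_state()["eef_pos"];n=N.inv().apply(p-O)-[.166,0,.044];print(n,"q",1.25-np.arctan2(n[0],n[2]),np.hypot(n[0],n[2]))
r=tool([0,0,-1],-N.apply([0,1,0]));g=[grip(q) for q in np.r_[.06:1.41:.067]];print([r.inv().apply(b-a) for a,b in zip(g,g[1:])])
```

```text
[0.09   0.0017 0.0376] q 0.07458758812818456 0.09750006895989513
[array([ 0.0051, -0.0038, -0.    ]), array([ 0.0054, -0.0034,  0.    ]), array([ 0.0056, -0.003 ,  0.    ]), array([ 0.0058, -0.0027,  0.    ]), array([ 0.0059, -0.0023, -0.    ]), array([ 0.0061, -0.0019,  0.    ]), array([ 0.0062, -0.0015, -0.    ]), array([ 0.0063, -0.001 ,  0.    ]), array([ 0.0063, -0.0006,  0.    ]), array([ 0.0064, -0.0002,  0.    ]), array([ 0.0064,  0.0002, -0.    ]), array([0.0063, 0.0007, 0.    ]), array([ 0.0063,  0.0011, -0.    ]), array([0.0062, 0.0015, 0.    ]), array([0.0061, 0.0019, 0.    ]), array([ 0.0059,  0.0023, -0.    ]), array([ 0.0058,  0.0027, -0.    ]), array([0.0056, 0.0031, 0.    ]), array([0.0053, 0.0035, 0.    ]), array([ 0.0051,  0.0038, -0.    ])]
```

>>> {"op": "carry_out", "data": {
  "moves": [
    [0,0,0,0.0051,-0.0038,0,1],
    [0,0,0,0.0054,-0.0034,0,1],
    [0,0,0,0.0056,-0.003,0,1],
    [0,0,0,0.0058,-0.0027,0,1],
    [0,0,0,0.0059,-0.0023,0,1],
    [0,0,0,0.0061,-0.0019,0,1],
    [0,0,0,0.0062,-0.0015,0,1],
    [0,0,0,0.0063,-0.001,0,1],
    [0,0,0,0.0063,-0.0006,0,1],
    [0,0,0,0.0064,-0.0002,0,1]
  ]
}}

```text
time: 5.62
eef_pos: [0.6163, 0.014, 0.2776]
tcp_rot: [-0.196, 0.681, -0.677, 0.199]
contact_force: [2.8, 6.0, -2.3]
opening: 0.174
```

>>> {"op": "carry_out", "data": {
  "moves": [
    [0,0,0,0.0064,0.0002,0,1],
    [0,0,0,0.0063,0.0007,0,1],
    [0,0,0,0.0063,0.0011,0,1],
    [0,0,0,0.0062,0.0015,0,1],
    [0,0,0,0.0061,0.0019,0,1]
  ]
}}

```text
time: 6.25
eef_pos: [0.5895, -0.006, 0.2726]
tcp_rot: [0.197, -0.679, 0.679, -0.197]
contact_force: [-0.4, 0.6, 0.2]
opening: 0.002
```

>>> {"op": "carry_out", "data": {
  "moves": [
    [0,0,0,0.0059,0.0023,0,1],
    [0,0,0,0.0058,0.0027,0,1],
    [0,0,0,0.0056,0.0031,0,1],
    [0,0,0,0.0053,0.0035,0,1]
  ]
}}

```text
time: 6.75
eef_pos: [0.5702, -0.018, 0.2604]
tcp_rot: [-0.197, 0.679, -0.679, 0.197]
contact_force: [0.6, -0.4, 0.5]
opening: -0.002
```

Run:
```python
from h import *
import cv2
p=get_state()["eef_pos"];n=N.inv().apply(p-O)-[.166,0,.044];print(p,n,"q",1.25-np.arctan2(n[0],n[2]),np.hypot(n[0],n[2]))
b=read_camera("side")[120:310,195:395]
cv2.imwrite("pics/c4.png",cv2.resize(b,(630,600),interpolation=2))
```

```text
[ 0.5702 -0.018   0.2604] [-0.008  -0.0006  0.0962] q 1.3329892784737603 0.09657291757343969
```

View pics/c4.png

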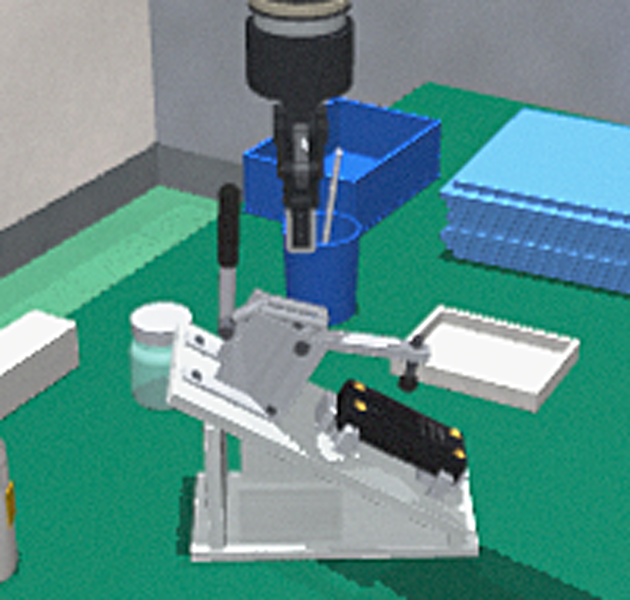

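The grip slipped at about half way: the handle now stands vertical, with its tip at (268,179) in the side view. I'll push it on with shut fingers from the up-slope side.

>>> {"op": "carry_out", "data": {
  "moves": [
    [0,0,0,0,-0.045,0,1],
    [0,0,0,0,-0.045,0,1],
    [0,0,0,-0.032,0,0,1],
    [0,0,0,-0.032,0,0,1],
    [0,0,0,-0.031,0,0,1],
    [0,0,0,0,0.03,0,1],
    [0,0,0,0,0.03,0,1],
    [0,0,0,0,0.03,0,1],
    [0,0,0,0,0,0,1]
  ]
}}

```text
time: 7.92
eef_pos: [0.6491, 0.0333, 0.257]
tcp_rot: [-0.199, 0.68, -0.678, 0.195]
contact_force: [0.4, 0.3, 0.1]
opening: -0.006
```

>>> {"op": "carry_out", "data": {
  "moves": [
    [0,0,0,0.01,0,0,1],
    [0,0,0,0.008,0,0,1],
    [0,0,0,0.006,0,0,1],
    [0,0,0,0.006,0,0,1],
    [0,0,0,0.006,0,0,1]
  ]
}}

```text
time: 8.55
eef_pos: [0.6209, 0.0138, 0.2621]
tcp_rot: [0.196, -0.679, 0.679, -0.198]
contact_force: [2.7, 0.7, 1.4]
opening: 0.001
```

Run:
```python
from h import *
import cv2
p=get_state()["eef_pos"];d=(p-W(.166,0,.044));print(p,"u",d@[np.cos(YAW),np.sin(YAW),0],"v",d@[-np.sin(YAW),np.cos(YAW),0])
b=read_camera("side")[120:310,195:395]
cv2.imwrite("pics/c5.png",cv2.resize(b,(630,600),interpolation=2))
```

```text
[0.6209 0.0138 0.2621] u 0.004787376786543632 v -0.0008645784406784815
```

View pics/c5.png

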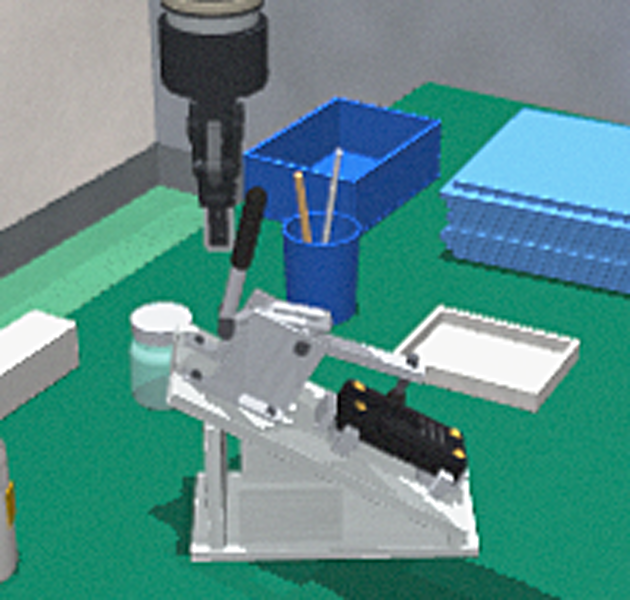

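Pushing works: the handle now leans down the slope and the pad is just reaching the cover. I'll continue in small steps and watch the force.

>>> {"op": "carry_out", "data": {
  "moves": [
    [0,0,0,0.006,0,0,1],
    [0,0,0,0.006,0,0,1],
    [0,0,0,0.004,0,0,1]
  ]
}}

```text
time: 8.98
eef_pos: [0.6071, 0.0055, 0.26]
tcp_rot: [-0.196, 0.679, -0.679, 0.198]
contact_force: [4.3, 1.9, -1.1]
opening: -0.004
```

>>> {"op": "carry_out", "data": {
  "moves": [
    [0,0,0,0.004,0,0,1],
    [0,0,0,0.004,0,0,1]
  ]
}}

```text
time: 9.22
eef_pos: [0.5988, 0.0006, 0.2598]
tcp_rot: [-0.199, 0.679, -0.679, 0.196]
contact_force: [0.5, -0.6, 0.1]
opening: -0.003
```

>>> {"op": "carry_out", "data": {
  "moves": [
    [0,0,0,0.004,0,0,1],
    [0,0,0,0.002,0,0,1]
  ]
}}

```text
time: 9.48
eef_pos: [0.5944, -0.0025, 0.2604]
tcp_rot: [-0.197, 0.679, -0.679, 0.197]
contact_force: [0.3, -0.7, 0.5]
opening: 0.0
```

>>> {"op": "carry_out", "data": {
  "moves": [
    [0,0,0,0.002,0,0,1],
    [0,0,0,0.002,0,0,1]
  ]
}}

```text
time: 9.72
eef_pos: [0.5931, -0.0036, 0.2616]
tcp_rot: [-0.195, 0.679, -0.679, 0.199]
contact_force: [6.0, 2.9, 0.1]
opening: -0.003
```

>>> {"op": "carry_out", "data": {
  "moves": [
    [0,0,0,0.002,0,0,1],
    [0,0,0,0,0,0,1]
  ]
}}

```text
time: 9.98
eef_pos: [0.5924, -0.0043, 0.2626]
tcp_rot: [0.194, -0.679, 0.679, -0.2]
contact_force: [7.0, 3.7, 1.3]
opening: 0.0
```

Run:
```python
from h import *
p=get_state()["eef_pos"];d=(p-W(.166,0,.044));print(p,"u",d@[np.cos(YAW),np.sin(YAW),0],get_state()["contact_force"])
```

```text
[ 0.5924 -0.0043  0.2626] u -0.02891375204100777 [7.0446 3.6917 1.2784]
```

>>> {"op": "carry_out", "data": {
  "moves": [
    [0,0,0,0.002,0,0,1],
    [0,0,0,0.002,0,0,1],
    [0,0,0,-0.014,0,0,1],
    [0,0,0,-0.02,0,0,1],
    [0,0,0,0,0,0,1],
    [0,0,0,0,0,0,1],
    [0,0,0,0,0,0,1]
  ]
}}

```text
time: 10.85
eef_pos: [0.6147, 0.0103, 0.2605]
tcp_rot: [-0.197, 0.679, -0.679, 0.197]
contact_force: [1.2, 0.6, -0.0]
opening: 0.001
```

>>> {"op": "carry_out", "data": {
  "moves": [
    [0,0,0,0,0,0,1],
    [0,0,0,0,0,0,1],
    [0,0,0,0,0,0,1],
    [0,0,0,0,0,0,1],
    [0,0,0,0,0,0,1],
    [0,0,0,0,0,0,1],
    [0,0,0,0,0,0,1],
    [0,0,0,0,0,0,1]
  ]
}}

```text
time: 11.85
eef_pos: [0.6153, 0.0106, 0.2607]
tcp_rot: [-0.197, 0.679, -0.679, 0.197]
contact_force: [-0.1, 0.0, -0.1]
opening: -0.003
```

Run:
```python
from h import *
import cv2
p=get_state()["eef_pos"];d=(p-W(.166,0,.044));print(p,"u",d@[np.cos(YAW),np.sin(YAW),0],get_state()["contact_force"])
for q in(1.28,1.33,1.4): print(q,proj("side",grip(q,.112)),proj("side",grip(q,0)))
b=read_camera("side")[150:290,230:380]
cv2.imwrite("pics/c6.png",cv2.resize(b,(640,597),interpolation=2))
```

```text
[0.6153 0.0106 0.2607] u -0.0016290880958879652 [-0.087   0.0431 -0.0948]
1.28 [292.0785 183.6187] [267.4856 220.2213]
1.33 [294.1193 184.8242] [267.4856 220.2213]
1.4 [296.8492 186.6583] [267.4856 220.2213]
```

View pics/c6.png

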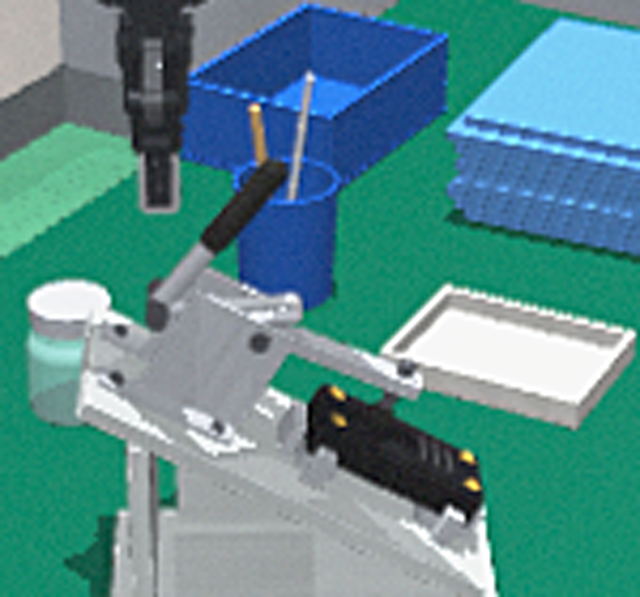

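The crop shows the handle past the nest's normal, with its tip at (296,189) against (297,187) predicted for 1.40. The pad is on the cover and the fingers are clear. It has been held for more than 1 s, so now I open it by pushing from the down-slope side.

>>> {"op": "carry_out", "data": {
  "moves": [
    [0,0,0,0,-0.045,0,1],
    [0,0,0,0,-0.045,0,1],
    [0,0,0,0.037,0,0,1],
    [0,0,0,0.037,0,0,1],
    [0,0,0,0.037,0,0,1],
    [0,0,0,0,0.03,0,1],
    [0,0,0,0,0.03,0,1],
    [0,0,0,0,0.028,0,1],
    [0,0,0,0,0,0,1]
  ]
}}

```text
time: 13.02
eef_pos: [0.5201, -0.0484, 0.2601]
tcp_rot: [-0.199, 0.68, -0.678, 0.195]
contact_force: [-0.3, 0.1, -0.3]
opening: 0.0
```

>>> {"op": "carry_out", "data": {
  "moves": [
    [0,0,0,-0.01,0,0,1],
    [0,0,0,-0.008,0,0,1],
    [0,0,0,-0.006,0,0,1],
    [0,0,0,-0.006,0,0,1],
    [0,0,0,-0.006,0,0,1]
  ]
}}

```text
time: 13.65
eef_pos: [0.5496, -0.0312, 0.2644]
tcp_rot: [0.202, -0.678, 0.68, -0.194]
contact_force: [-19.0, -8.1, 16.8]
opening: -0.007
```

>>> {"op": "carry_out", "data": {
  "moves": [
    [0,0,0,-0.006,0,0,1],
    [0,0,0,-0.008,0,0,1],
    [0,0,0,-0.008,0,0,1],
    [0,0,0,-0.008,0,0,1],
    [0,0,0,-0.008,0,0,1],
    [0,0,0,-0.008,0,0,1]
  ]
}}

```text
time: 14.4
eef_pos: [0.591, -0.0044, 0.2621]
tcp_rot: [-0.198, 0.679, -0.679, 0.197]
contact_force: [-1.2, -1.0, -1.7]
opening: -0.001
```

>>> {"op": "carry_out", "data": {
  "moves": [
    [0,0,0,-0.008,0,0,1],
    [0,0,0,-0.008,0,0,1],
    [0,0,0,-0.008,0,0,1],
    [0,0,0,-0.008,0,0,1],
    [0,0,0,-0.008,0,0,1],
    [0,0,0,0,0,0,1]
  ]
}}

```text
time: 15.15
eef_pos: [0.6254, 0.017, 0.2628]
tcp_rot: [-0.196, 0.679, -0.679, 0.198]
contact_force: [0.2, 0.6, -0.2]
opening: -0.001
```

Run:
```python
from h import *
import cv2
p=get_state()["eef_pos"];d=(p-W(.166,0,.044));print(p,"u",d@[np.cos(YAW),np.sin(YAW),0],get_state()["contact_force"])
b=read_camera("side")[150:290,215:365]
cv2.imwrite("pics/c7.png",cv2.resize(b,(640,597),interpolation=2))
```

```text
[0.6254 0.017  0.2628] u 0.010348235197398812 [ 0.1809  0.5912 -0.2059]
```

View pics/c7.png

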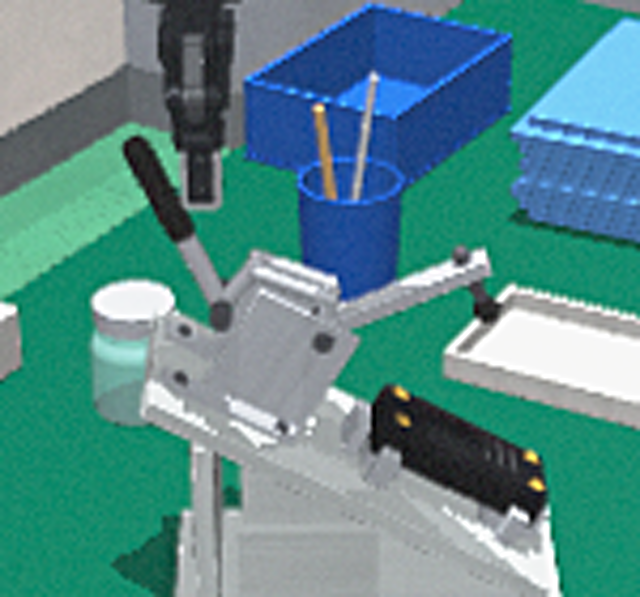

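The handle is about 0.4 rad from fully open and the cover is still seated. I'll continue to the stop.

>>> {"op": "carry_out", "data": {
  "moves": [
    [0,0,0,-0.008,0,0,1],
    [0,0,0,-0.007,0,0,1],
    [0,0,0,-0.004,0,0,1],
    [0,0,0,0,0,0,1]
  ]
}}

```text
time: 15.7
eef_pos: [0.6414, 0.0271, 0.263]
tcp_rot: [-0.196, 0.679, -0.679, 0.198]
contact_force: [-0.3, -1.2, -0.2]
opening: -0.002
```

>>> {"op": "carry_out", "data": {
  "moves": [
    [0,0,0,-0.003,0,0,1],
    [0,0,0,-0.003,0,0,1],
    [0,0,0,0,0,0,1]
  ]
}}

```text
time: 16.08
eef_pos: [0.646, 0.0301, 0.2628]
tcp_rot: [-0.197, 0.679, -0.679, 0.197]
contact_force: [-0.5, -1.7, -0.3]
opening: 0.006
```

>>> {"op": "carry_out", "data": {
  "moves": [
    [0,0,0,-0.002,0,0,1],
    [0,0,0,-0.002,0,0,1],
    [0,0,0,0,0,0,1]
  ]
}}

```text
time: 16.45
eef_pos: [0.6479, 0.0312, 0.2626]
tcp_rot: [0.199, -0.679, 0.679, -0.195]
contact_force: [-7.0, -4.4, 1.7]
opening: -0.002
```

Run:
```python
from h import *
import cv2
p=get_state()["eef_pos"];d=(p-W(.166,0,.044));print(p,"u",d@[np.cos(YAW),np.sin(YAW),0],get_state()["contact_force"])
b=read_camera("side");m=cv2.inRange(cv2.cvtColor(b,cv2.COLOR_BGR2HSV),(0,0,0),(180,255,60))[150:225,225:300]
k,l,st,ce=cv2.connectedComponentsWithStats(m)
for i in range(1,k):
    if st[i,4]>25: print(st[i],cv2.boxPoints(cv2.minAreaRect(np.argwhere(l==i)[:,::-1].astype(np.float32)))+[225,150])
for q in(0,.1,.2,.3): print(q,proj("side",grip(q,.112)),proj("side",grip(q,.06)))
```

```text
[0.6479 0.0312 0.2626] u 0.03692480119134461 [-6.9864 -4.3559  1.693 ]
[ 15   0  18  47 442] [[240. 196.]
 [240. 150.]
 [257. 150.]
 [257. 196.]]
[  8  39  22  21 154] [[231.5 191.5]
 [235.5 187.5]
 [254.  206. ]
 [250.  210. ]]
0 [233.9777 188.4369] [249.8487 203.4915]
0.1 [237.644  185.6386] [251.7963 202.0393]
0.2 [241.6374 183.1884] [253.9087 200.7696]
0.3 [245.9147 181.1159] [256.1638 199.6963]
```

The handle is at its open stop: the sleeve end is at (233,190), which matches q of about 0. Now for the cover.

>>> {"op": "carry_out", "data": {
  "moves": [
    [0,0,0,0.02,0,0,1],
    [0,0,0,0,-0.04,0,1],
    [0,0,0,0,-0.04,0,0],
    [0,0,0,0,-0.04,0,-1],
    [0,0,0,0,0,0,-1]
  ]
}}

```text
time: 17.12
eef_pos: [0.6341, 0.0218, 0.3886]
tcp_rot: [0.193, -0.678, 0.68, -0.201]
contact_force: [-0.6, 0.4, 0.2]
opening: 0.641
```

Run:
```python
from h import *
rt=tool(-N.apply([0,0,1]),-N.apply([0,1,0]))
p=W(-.002,0,.034)
s=get_state();go(s["eef_pos"],rt)
pre=p+N.apply([0,0,.09]);print(p,pre)
go(pre,rt)
go(pre)
```

```text
at [0.6341 0.0218 0.3886] turn (tool) [-0.0059  0.0022  0.5138] then shift (tool) [0. 0. 0.]
[ 0.4977 -0.0632  0.0884] [ 0.4597 -0.0873  0.1664]
at [0.6341 0.0218 0.3886] turn (tool) [-0.0059  0.0022  0.5138] then shift (tool) [ 0.2892  0.0896 -0.0012]
at [0.6341 0.0218 0.3886] turn (tool) [0. 0. 0.] then shift (tool) [ 0.2079  0.2201 -0.0027]
```

>>> {"op": "carry_out", "data": {
  "moves": [
    [0,0,0,0.035,0,0,-1],
    [0,0,0,0.035,0,0,-1],
    [0,0,0,0.035,0,0,-1],
    [0,0,0,0.035,0,0,-1],
    [0,0,0,0.035,0,0,-1],
    [0,0,0,0.033,0,0,-1],
    [0,0,0.175,0,0,0,-1],
    [0,0,0.175,0,0,0,-1],
    [0,0,0.174,0,0,0,-1],
    [0,0,0,0,0,0,-1]
  ]
}}

```text
time: 18.38
eef_pos: [0.4554, -0.0907, 0.3806]
tcp_rot: [-0.013, 0.708, -0.605, 0.364]
contact_force: [0.2, 1.0, 0.0]
opening: 0.999
```

Run:
```python
from h import *
rt=tool(-N.apply([0,0,1]),-N.apply([0,1,0]));p=W(-.002,0,.034)
go(p+N.apply([0,0,.07]),rt);go(p,rt)
```

```text
at [ 0.4554 -0.0907  0.3806] turn (tool) [ 0.0002 -0.0044  0.0009] then shift (tool) [ 0.1024  0.2082 -0.0006]
at [ 0.4554 -0.0907  0.3806] turn (tool) [ 0.0002 -0.0044  0.0009] then shift (tool) [ 0.1024  0.2782 -0.0006]
```

>>> {"op": "carry_out", "data": {
  "moves": [
    [0,0,0,0.035,0.02,0,-1],
    [0,0,0,0.035,0.02,0,-1],
    [0,0,0,0.032,0.02,0,-1],
    [0,0,0,0,0.04,0,-1],
    [0,0,0,0,0.04,0,-1],
    [0,0,0,0,0.04,0,-1],
    [0,0,0,0,0.03,0,-1],
    [0,0,0,0,0,0,-1]
  ]
}}

```text
time: 19.38
eef_pos: [0.4701, -0.0791, 0.1475]
tcp_rot: [-0.017, 0.709, -0.603, 0.365]
contact_force: [-0.0, -0.2, -0.7]
opening: 0.998
```

Run:
```python
from h import *
import cv2
rt=tool(-N.apply([0,0,1]),-N.apply([0,1,0]));p=W(-.002,0,.034);go(p,rt)
a=read_camera("top")[160:280,280:400];b=read_camera("side")[150:310,225:385]
cv2.imwrite("pics/c8.png",np.hstack([cv2.resize(a,(400,400),interpolation=2),cv2.resize(b,(400,400),interpolation=2)]))
```

```text
at [ 0.4701 -0.0791  0.1475] turn (tool) [0.0064 0.0005 0.003 ] then shift (tool) [0.002  0.067  0.0013]
```

View pics/c8.png

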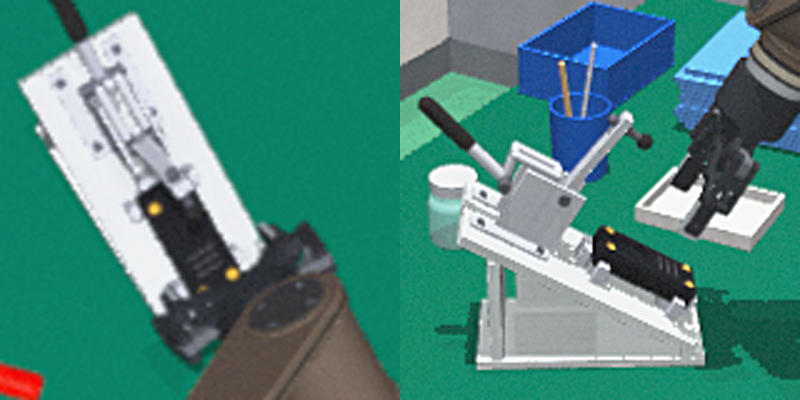

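The clamp is fully open, the cover is seated, and the open fingers straddle it along the nest's normal. I descend and grip.

>>> {"op": "carry_out", "data": {
  "moves": [
    [0,0,0,0.002,0.025,0.001,-1],
    [0,0,0,0,0.02,0,-1],
    [0,0,0,0,0.012,0,-1],
    [0,0,0,0,0.01,0,-1],
    [0,0,0,0,0,0,-1]
  ]
}}

```text
time: 20.1
eef_pos: [0.4981, -0.0648, 0.0909]
tcp_rot: [-0.015, 0.707, -0.605, 0.366]
contact_force: [-0.4, -0.8, 1.0]
opening: 1.005
```

>>> {"op": "carry_out", "data": {
  "moves": [
    [0,0,0,0,0,0,-0.5],
    [0,0,0,0,0,0,-0.2],
    [0,0,0,0,0,0,0.1],
    [0,0,0,0,0,0,0.4],
    [0,0,0,0,0,0,0.4],
    [0,0,0,0,0,0,0.4]
  ],
  "squeeze": 40
}}

```text
time: 20.85
eef_pos: [0.4968, -0.063, 0.0913]
tcp_rot: [-0.016, 0.709, -0.602, 0.367]
contact_force: [-7.1, 3.0, 8.2]
opening: 0.545
```

>>> {"op": "carry_out", "data": {
  "moves": [
    [0,0,0,0,-0.005,0,0.4],
    [0,0,0,0,-0.008,0,0.4],
    [0,0,0,0,-0.01,0,0.4],
    [0,0,0,0,-0.015,0,0.4],
    [0,0,0,0,-0.02,0,0.4],
    [0,0,0,0,-0.03,0,0.4],
    [0,0,0,0,-0.03,0,0.4],
    [0,0,0,0,-0.03,0,0.4],
    [0,0,0,0,0,0,0.4]
  ],
  "squeeze": 50
}}

```text
time: 21.98
eef_pos: [0.436, -0.1062, 0.2217]
tcp_rot: [-0.013, 0.705, -0.607, 0.367]
contact_force: [0.1, -0.2, -2.1]
opening: 0.544
```

Run:
```python
from h import *
y=np.radians(3.4)
for sg in (1,-1):
    rt=tool([0,0,-1],sg*np.array([-np.sin(y),np.cos(y),0]));go([.551,-.3153,.15],rt)
print(get_state()["opening"],get_state()["contact_force"])
```

```text
at [ 0.436  -0.1062  0.2217] turn (tool) [-0.69   -2.5576 -0.1686] then shift (tool) [ 0.1023  0.0717 -0.2156]
at [ 0.436  -0.1062  0.2217] turn (tool) [ 0.126   0.4931 -0.5158] then shift (tool) [-0.1023  0.0717  0.2156]
0.5441830322248855 [ 0.139  -0.2482 -2.1123]
```

>>> {"op": "carry_out", "data": {
  "moves": [
    [0.0252,0.0986,-0.1032,0,0,0,0.4],
    [0.0252,0.0986,-0.1032,0,0,0,0.4],
    [0.0252,0.0986,-0.1032,0,0,0,0.4],
    [0.0252,0.0986,-0.1032,0,0,0,0.4],
    [0.0252,0.0986,-0.1032,0,0,0,0.4],
    [0,0,0,-0.025,0,0.05,0.4],
    [0,0,0,-0.025,0,0.05,0.4],
    [0,0,0,-0.025,0,0.05,0.4],
    [0,0,0,-0.025,0,0.05,0.4],
    [0,0,0,0,0,0.015,0.4]
  ]
}}

```text
time: 23.22
eef_pos: [0.5493, -0.3149, 0.2148]
tcp_rot: [-0.024, 0.709, -0.704, 0.019]
contact_force: [-1.3, 0.7, -2.2]
opening: 0.55
```

>>> {"op": "carry_out", "data": {
  "moves": [
    [0,0,0,0,0,0,0.4],
    [0,0,0,0,0,0,0.4]
  ]
}}

```text
time: 23.48
eef_pos: [0.548, -0.3114, 0.2168]
tcp_rot: [-0.024, 0.709, -0.705, 0.02]
contact_force: [0.1, 1.7, -0.5]
opening: 0.548
```

Run:
```python
from h import *
import cv2
y=np.radians(3.4);rt=tool([0,0,-1],-np.array([-np.sin(y),np.cos(y),0]));go([.551,-.3153,.06],rt)
print(get_state()["opening"],get_state()["contact_force"])
a=read_camera("top")[150:290,350:490];b=read_camera("side")[110:270,290:450]
cv2.imwrite("pics/c9.png",np.hstack([cv2.resize(a,(400,400),interpolation=2),cv2.resize(b,(400,400),interpolation=2)]))
```

```text
at [ 0.548  -0.3114  0.2168] turn (tool) [0.0064 0.0032 0.0056] then shift (tool) [-0.0028  0.1568  0.0041]
0.5484028861408988 [ 0.1249  1.6585 -0.4537]
```

View pics/c9.png

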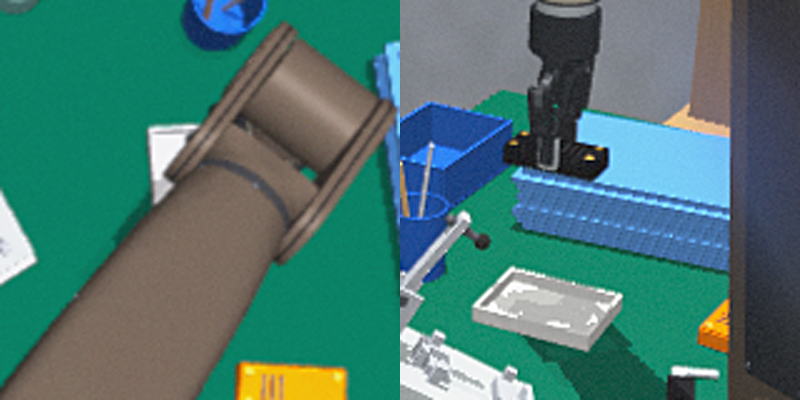

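The cover is held level about 180 mm above the tray, at roughly (345,172) in the full side view. I lower it, slowing near the floor.

>>> {"op": "carry_out", "data": {
  "moves": [
    [0.006,0.003,0.006,-0.003,0.03,0.004,0.4],
    [0,0,0,0,0.04,0,0.4],
    [0,0,0,0,0.04,0,0.4],
    [0,0,0,0,0.03,0,0.4],
    [0,0,0,0,0.02,0,0.4],
    [0,0,0,0,0.012,0,0.4],
    [0,0,0,0,0,0,0.4],
    [0,0,0,0,0,0,0.4]
  ]
}}

```text
time: 24.58
eef_pos: [0.5527, -0.3173, 0.0469]
tcp_rot: [0.02, -0.706, 0.708, -0.022]
contact_force: [-0.2, -1.0, -1.3]
opening: 0.551
```

>>> {"op": "carry_out", "data": {
  "moves": [
    [0,0,0,0,0.003,0,0.4],
    [0,0,0,0,0.003,0,0.4],
    [0,0,0,0,0,0,0.4],
    [0,0,0,0,0,0,0.4]
  ]
}}

```text
time: 25.08
eef_pos: [0.5519, -0.3167, 0.0394]
tcp_rot: [0.02, -0.706, 0.707, -0.021]
contact_force: [0.4, -0.1, -1.3]
opening: 0.55
```

>>> {"op": "carry_out", "data": {
  "moves": [
    [0,0,0,0,0.002,0,0.4],
    [0,0,0,0,0,0,0.4],
    [0,0,0,0,0,0,0.4]
  ]
}}

```text
time: 25.45
eef_pos: [0.5518, -0.3167, 0.0374]
tcp_rot: [0.02, -0.706, 0.707, -0.021]
contact_force: [0.4, -0.7, -1.4]
opening: 0.545
```

>>> {"op": "carry_out", "data": {
  "moves": [
    [0,0,0,0,0.003,0,0.4],
    [0,0,0,0,0.003,0,0.4],
    [0,0,0,0,0,0,0.4],
    [0,0,0,0,0,0,0.4]
  ]
}}

```text
time: 25.95
eef_pos: [0.5519, -0.3167, 0.0314]
tcp_rot: [0.02, -0.706, 0.707, -0.021]
contact_force: [-0.9, 0.6, -0.9]
opening: 0.547
```

>>> {"op": "carry_out", "data": {
  "moves": [
    [0,0,0,0,0.002,0,0.4],
    [0,0,0,0,0,0,0.4],
    [0,0,0,0,0,0,0.4]
  ]
}}

```text
time: 26.32
eef_pos: [0.5519, -0.3167, 0.0295]
tcp_rot: [0.02, -0.706, 0.707, -0.021]
contact_force: [-0.9, -0.1, -1.3]
opening: 0.55
```

>>> {"op": "carry_out", "data": {
  "moves": [
    [0,0,0,0,0.0015,0,0.4],
    [0,0,0,0,0,0,0.4],
    [0,0,0,0,0,0,0.4]
  ]
}}

```text
time: 26.7
eef_pos: [0.5521, -0.3169, 0.0281]
tcp_rot: [0.02, -0.706, 0.707, -0.021]
contact_force: [1.2, -0.4, 0.3]
opening: 0.55
```

>>> {"op": "carry_out", "data": {
  "moves": [
    [0,0,0,0,0.001,0,0.4],
    [0,0,0,0,0,0,0.4],
    [0,0,0,0,0,0,0.4]
  ]
}}

```text
time: 27.08
eef_pos: [0.5521, -0.3169, 0.0281]
tcp_rot: [0.02, -0.706, 0.707, -0.021]
contact_force: [-2.9, 1.1, 5.0]
opening: 0.546
```

>>> {"op": "carry_out", "data": {
  "moves": [
    [0,0,0,0,0.001,0,0.4],
    [0,0,0,0,0,0,0.4],
    [0,0,0,0,0,0,0.4]
  ]
}}

```text
time: 27.45
eef_pos: [0.5521, -0.3169, 0.028]
tcp_rot: [0.02, -0.707, 0.707, -0.021]
contact_force: [-4.0, 2.5, 9.7]
opening: 0.549
```

It is on the floor: the height stays at 28 mm while the force rises. I release, opening only partly to keep clear of the tray walls.

>>> {"op": "carry_out", "data": {
  "moves": [
    [0,0,0,0,-0.001,0,0.4],
    [0,0,0,0,0,0,-0.1],
    [0,0,0,0,0,0,-0.2],
    [0,0,0,0,0,0,-0.3],
    [0,0,0,0,0,0,-0.3],
    [0,0,0,0,0,0,-0.3],
    [0,0,0,0,-0.01,0,-0.3],
    [0,0,0,0,-0.02,0,-0.3],
    [0,0,0,0,-0.04,0,-0.3],
    [0,0,0,0,-0.05,0,-0.3]
  ]
}}

```text
time: 28.7
eef_pos: [0.5514, -0.3163, 0.1488]
tcp_rot: [0.02, -0.707, 0.707, -0.021]
contact_force: [-0.0, -0.3, -0.1]
opening: 0.648
```

>>> {"op": "carry_out", "data": {
  "moves": [
    [0,0,0,0,-0.05,0,-0.3],
    [0,0,0,0,-0.05,0,-0.3],
    [0,0,0,0,-0.03,0.05,-0.3],
    [0,0,0,0,0,0.05,-0.3],
    [0,0,0,0.03,0,0.05,-0.3],
    [0,0,0,0.03,0,0.05,-0.3],
    [0,0,0,0.03,0,0.05,-0.3],
    [0,0,0,0.03,0,0.05,-0.3],
    [0,0,0,0,0,0,-0.3],
    [0,0,0,0,0,0,-0.3]
  ]
}}

```text
time: 29.95
eef_pos: [0.4493, -0.6229, 0.2784]
tcp_rot: [0.02, -0.706, 0.707, -0.021]
contact_force: [-0.2, -0.0, 0.8]
opening: 0.644
```

Run:
```python
from h import *
import cv2
print(get_state()["eef_pos"],get_state()["contact_force"],get_state()["opening"])
t=read_camera("top");s=read_camera("side")
a=t[110:310,210:470]; b=s[160:360,210:410]
cv2.imwrite("pics/c10.png",np.hstack([cv2.resize(a,(450,346),interpolation=2),cv2.resize(b,(346,346),interpolation=2)]))
m=cv2.inRange(cv2.cvtColor(t,cv2.COLOR_BGR2HSV),(15,110,90),(38,255,255))[190:246,398:446]
k,l,st,ce=cv2.connectedComponentsWithStats(m)
print([(plane("top",ce[i]+[398,190],.028),int(st[i,4])) for i in range(1,k)])
```

```text
[ 0.4493 -0.6229  0.2784] [-0.1654 -0.0289  0.8351] 0.6442479325607043
[(array([ 0.6013, -0.3307,  0.028 ]), 9), (array([ 0.5984, -0.3014,  0.028 ]), 10), (array([ 0.5108, -0.3364,  0.028 ]), 11), (array([ 0.5092, -0.3058,  0.028 ]), 10)]
```

View pics/c10.png

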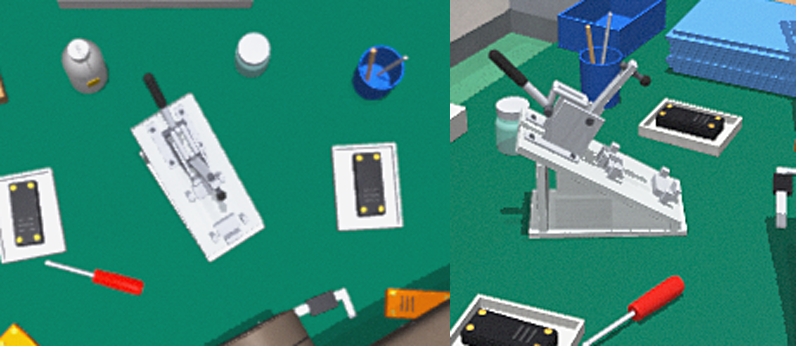

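The cover lies flat in the right-hand tray, with inserts centred at (0.555, -0.319) against a tray centre of (0.551, -0.315). The clamp is open and the robot is clear, so I hand in.

```bash
python3 -c "
from plant import *
print(sign_off())"
```

```text
the job is handed in; nothing more can be done
None
```

The job is handed in. The cover was clamped and held, the clamp was opened again, and the cover was set down flat in the empty white tray. `sign_off` gave no verdict, so what follows is my own checks.

- **Clamping:** My first grip on the handle slipped off about half way. I pushed it the rest of the way to its stop with shut fingers. It then held by itself for over a second, with the fingers clear and a wrist force of about 0 N. The handle tip matched the closed stop to within 3 pixels.
- **Opening:** I pushed the handle back to its open stop, with a peak force of about 27 N. The cover stayed seated.
- **Placing:** I lifted the cover out square to the nest and lowered it until it touched the tray floor (about 10 N). I then released it.
- **Last picture:** The cover lies flat about 5 mm from the tray's measured centre and the clamp is open. The checked cover and the bystanders in that crop look unmoved; I did not measure them, and the cardboard box is mostly outside it.
- **Disagreements:** The nest's height came out 2–5 mm lower in the pictures than the stated 62 mm, so I worked with 60 mm. My reading of the plate's lower corners was also 2–3 pixels off the fitted pose. Neither affected the grasp.

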